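# Set and clamp the sauce pump over the blue tray

### The arm

A 6-joint arm with a two-finger parallel gripper is mounted at the origin on the work surface. World frame = base frame: x ahead of the robot, y to its left, z up, the work surface at z = 0. Lengths are in m, angles in rad, forces in N, time in s.
With the tool pointing down it reaches from about 0.375 to 0.825 m from the base axis. Payload 5.5 kg.
Tool frame: the origin (TCP) lies between the finger pads; the fingertips stand 17 mm ahead of it and the grasp point (between the pads) lies 2 mm behind it (robot.tip_extent is the distance from the TCP to the fingertips, in m); z points along the fingers, y is the line along which they close (so a half turn about z gives the same grasp; the last joint's range is limited). The gripper opens to 85 mm and grips with 20 to 120 N. Pads are 22 mm wide; open, the fingers measure 114 mm over their backs; the gripper's body (76 mm by 85 mm) begins 54 mm behind the grasp point. The pads swing forward as they close: fully open they stand 13 mm farther back than shut.
Start: joints at [1.294, 0.314, -0.047, 1.21, 0, 1.571], TCP at [0.164, 0.577, 0.248] pointing down, gripper open.
Joint ranges: [-2.67, 2.67], [-0.69, 1.73], [-1.03, 1.25], [-2.08, 2.16], [-1.42, 1.45], [-3.14, 3.14]. Speed limits (rad/s): [2.39, 2.39, 3.01, 3.14, 3.14, 3.14].

### API

Orientations are given as a unit quaternion [x, y, z, w].
In Python, from plant import robot, get_image, camera_model gives the robot as it stands.
- The arm moves only by the tool jog_arm, never from a script. Its argument "deltas" is a list that holds one entry, the list of rows, each a list of 5 numbers: the shift along the tool's x, y, z in m, then the turn about the tool's z in degrees, then the closure, from -1 (fully open) to 1 (shut). A call has 1 to 20 rows; each row shifts and turns the commanded pose from where the row before left it, along the tool's axes as they then stand; what a row does not reach is not made up. A row lasts 1/12 s, in which the tool goes at most 41.7 mm and 7.16 degrees, less where a joint would pass 70% of its speed; a pose out of reach is approached as far as the arm can. A call is refused whole if a number of a shift passes 0.0417 or a number of a turn 7.16, either way. A call with a gripper value outside its range is refused whole. The fingers move at their own pace and stop on an object; "grip_force" is the grip in N (left out, the last holds). Time passes only in rows, so rows that do not move let the fingers close. It gives the time, the measured TCP pose, the force, the opening and the grip force at its end, in the units of the state.
- robot.read_state(): the state, without advancing time (a new reading comes with each control period).
- get_image(name): name is "side" or "top" or "wrist"; returns (picture, depth): 400x640x3 uint8, red, green, blue; 400x640 float32, m along the optical axis (not along the pixel's ray), 0 where there is no reading.
- camera_model(name): a dict with "mtx" (3x3 intrinsics, pixels), "eye" and "orientation" of the camera in the world; the wrist camera has in their place "T_tool_cam" (4x4, takes a point from camera to tool coordinates, whose origin is the TCP and whose axes are the flange's). Camera axes: x right, y up, looking along -z (the intrinsics and any distortion apply to the point x, -y, -z); pixel columns grow to the right and rows downward; lengths in m; the calibration is good to about 2 mm. A picture is of the moment at which its call begins: read the wrist's pose just before it. camera_model takes no time and is no camera call.
- robot.job_done(): hands the job in; it is judged then, once.
The state is a dict: "time_s": time; "joint_pos": joint angles; "qvel": joint speeds; "effort": joint torques, N m; "ee_pos": TCP position; "tool_rot": TCP orientation; "wrist_force": force on the tool from outside, world axes, zero at the start; "ft_torque": the same for the moment, N m; "grip_width": finger opening in m; "grasp_force": force on a finger pad.
Only numpy, scipy, OpenCV 4.12 (cv2) and the standard library are available. Lean on these libraries where they do the work, as an engineer would, in place of code of your own. Each camera call takes 0.05 s, during which the arm holds its last target. There are 200 camera calls.

### The job

Slide the sauce pump along its line so that its nozzle stands over the middle of the blue tray, then flip the red cam lever right over centre, fully home, so that it clamps the tube there. With the tube clamped, press the white pump head all the way down to its stop, let it rise again and withdraw. Leave the trays, jars and other loose things where they are and do not bump the heat lamp above.

Things in the scene. Friction and masses are not known exactly. Their poses are not given: they have to be found in the camera images.
- station_mid (a point): Reference point on top of the fixed station's steel base plate (300 x 570 mm, 8 mm thick, on the table). Its x axis points away from the robot (turned up to 0.2 rad), y runs along the tube, z up: the 'station' axes used below; heights are above the plate. A steel tube, 18 mm diameter, 420 mm long, axis at x 0, height 167 mm, runs level along y; it carries the fin and, at its -y end, the pump.
- nozzle (a point): Tip of the white nozzle (12 mm diameter) under the pump, height 87 mm, at station x 0. The pump (steel cylinder 42 mm diameter from 132 to 202 mm height, black 24 mm collar to 214 mm) moves along station y with the tube.
- fin (a point): Point in the orange grip fin fixed on the tube, 80 mm to station +y of the nozzle: a block 30 mm along x, 14 mm thick along y (pinch it across y), top at height 216 mm; this point is at height 197 mm (19 mm below its top, 21 mm above the tube's upper side). It is for sliding the tube, which takes some 3 to 6 N while unclamped.
- tube (a joint): Slide of the tube, m: 0 = pump nearest the clamp (nozzle at station y = -20 mm), grows to 0.19 as pump, fin and tube move to station -y.
- lever (a joint): Cam lever angle, rad: 0 = open stop, leaning 0.70 rad from vertical to station -x (towards the robot); grows as it swings over the top to station +x, to 2.0 = fully home, clamped, leaning 1.30 rad from vertical to +x. Free to about 0.8, tight up to the centre at 1.55, snaps home beyond it; let go short of about 1.5 it springs back. Takes under 10 N at the grip point.
- lever_axle (a point): Axle of the cam lever: a level line along station y, at station x 0, y +160 mm, height 206 mm, on the grey clamp pillar (50 x 50 mm; clamp head 44 mm along x, 56 mm along y, up to 192 mm; fork cheeks round the axle 26 mm along x, up to 216 mm). The tube slides through the clamp head.
- lever_grip (a point): Point on the red cam lever's blade, 70 mm from the axle. The blade is 14 mm wide along y, 8 mm thick, and ends 86 mm from the axle; it can be pinched across y or pushed on its face.
- pump_head (a point): Centre of the top face of the white pump head, a disc 34 mm diameter, 12 mm thick, on a 10 mm stem above the nozzle; at rest 247 mm above the plate. It is pressed straight down.
- plunger (a joint): Travel of the pump head, m: 0 = up (a spring returns it), 0.022 = down on its stop. The spring needs about 3 N at the top and 9 N at the stop.
- lamp: Heat lamp fixed to the station; origin = middle of the plate's underside. Its dark bar spans station x -3 to 47 mm, y -250 to 60 mm, height 391 to 427 mm, above pump and fin: a tool coming straight down is blocked there and must lean 25 to 40 degrees with its wrist towards the robot. Two 16 mm posts stand at x 135 mm, y -200 and 10 mm, with level arms forward to the bar.
- tray_blue_mid (a point): Middle, at rim height, of the blue serving tray, 128 mm along x, 88 mm along y, 24 mm high, with six brown balls up to 42 mm high in it; loose on the plate under the pump's line. The nozzle goes over this point, within 14 mm.
- tray_red_mid (a point): The same point of the equal red tray with six balls: the other order, to be left alone. Blue and red may stand in either place, about 120 mm apart along y.
- squeeze_bottle: Yellow bottle with a red cap, 54 mm diameter, 205 mm tall, upright; origin at the centre of its foot. It stands near the clamp on the plate.
- spice_jar: Green jar, 44 mm diameter, 95 mm tall; origin at the centre of its foot.
- flake_tin: Copper tin, 48 mm diameter, 85 mm tall; origin at the centre of its foot.
- salt_jar: White jar, 44 mm diameter, 90 mm tall; origin at the centre of its foot.
- sauce_cup: Blue open cup, 64 mm diameter, 75 mm tall; origin at the centre of its foot.
There are look-alikes about, which are no part of the job. What is shaped like the part that bears tray_blue_mid but purple is not meant.

How it is judged:
On the way, in this order (a step that is already met when the one before it is completed fails the run):
1. the nozzle stands over the middle of the blue tray, the lever still open (horizontal distance between nozzle and tray_blue_mid below 0.014 m and value of joint lever below 1 rad), for 0.2 s.
2. the lever is flipped over centre, fully home, with the nozzle over the blue tray (horizontal distance between nozzle and tray_blue_mid below 0.014 m and value of joint lever above 1.88 rad), for 0.2 s.
3. the pump head is pressed to its stop with the tube clamped over the blue tray (all of step 2 and value of joint plunger above 0.0195 m), for 0.05 s.
At the end, for the whole second after the job is handed in: The nozzle is within 14 mm (seen from above) of the middle of the blue tray, the lever stands at 1.88 rad or more (fully home), and the pump head has risen to within 3 mm of its top (all of step 2 and value of joint plunger below 0.003 m); the robot touches nothing.
It fails at once if the blue or red tray is pushed more than 12 mm (distance of any of tray_blue_mid, tray_red_mid from where it was at the start of the episode above 0.012 m).
It fails at once if another loose thing is moved more than 20 mm or tipped over (distance of any of squeeze_bottle, spice_jar, flake_tin, salt_jar, sauce_cup from where it was at the start of the episode above 0.02 m or angle between any of squeeze_bottle, spice_jar, flake_tin, salt_jar, sauce_cup's own z axis and vertical above 0.5 rad).
It fails at once if the heat lamp is bumped with more than 8 N (contact force between lamp and anything else above 8 N).
It also fails if it takes over 58 s, if anything falls off the work surface, if the arm or the gripper's body presses on something with over 40 N, if the wrist force passes 120 N, or if a joint passes its speed limit or range.

## Working session

There is one attempt and no reset: what is moved stays moved. The work goes in short steps, Python scripts to look and compute and a tool call to move; the robot and the scene stay as the last step left them, time stands still between calls to the robot, and variables do not carry over. Pictures are saved under pics/ and viewed, at most 10 in all, crops included, and the job is handed in when it is done.

Besides the shell and the picture viewer there is one more tool, called by a JSON object that holds its "op" and its "data", one argument or row to a line. jog_arm: Moves the arm, as the interface text tells. Its arguments: {"type":"object","properties":{"deltas":{"type":"array","items":{"type":"array","items":{"type":"array","items":{"type":"number"}}}},"grip_force":{"type":"number"}},"required":["deltas"]}

```bash
mkdir -p pics; ls; cat > h.py <<'E'
import numpy as np,cv2
from scipy.spatial.transform import Rotation as R
from plant import robot,get_image,camera_model
def snap(n,f=None):
    s=robot.read_state(); im,d=get_image(n); m=camera_model(n)
    K=np.array(m["mtx"])
    if n=="wrist":
        T=np.eye(4);T[:3,:3]=R.from_quat(s["tool_rot"]).as_matrix();T[:3,3]=s["ee_pos"]
        T=T@np.array(m["T_tool_cam"])
    else:
        T=np.eye(4);o=np.array(m["orientation"]);T[:3,:3]=o if o.shape==(3,3) else R.from_quat(o).as_matrix();T[:3,3]=m["eye"]
    if f: cv2.imwrite("pics/"+f,im[:,:,::-1])
    np.savez("/tmp/"+n+".npz",im=im,d=d,K=K,T=T)
    return im,d,K,T
def cloud(d,K,T):
    v,u=np.mgrid[:d.shape[0],:d.shape[1]]
    p=np.stack([(u-K[0,2])/K[0,0]*d,-(v-K[1,2])/K[1,1]*d,-d],-1)
    return p@T[:3,:3].T+T[:3,3]
def proj(P,K,T):
    q=(np.atleast_2d(P)-T[:3,3])@T[:3,:3]
    return np.c_[K[0,0]*q[:,0]/-q[:,2]+K[0,2],K[1,1]*q[:,1]/q[:,2]+K[1,2]]
E
python3 - <<'E'
from h import *
for n in("top","side"):
    im,d,K,T=snap(n,n+"0.png"); m=camera_model(n); print(m)
print(robot.read_state(), robot.tip_extent)
E
```

```text
pics
{'mtx': array([[491.28161487,   0.        , 307.80624805],
       [  0.        , 491.28161487, 201.3990961 ],
       [  0.        ,   0.        ,   1.        ]]), 'eye': array([0.25027077, 0.02854382, 1.48949239]), 'orientation': array([-0.05449757,  0.06430521,  0.70624697, -0.70292964])}
{'mtx': array([[503.94343422,   0.        , 314.69161427],
       [  0.        , 503.94343422, 203.72934727],
       [  0.        ,   0.        ,   1.        ]]), 'eye': array([0.41779051, 0.82035472, 0.95911524]), 'orientation': array([-0.01593375,  0.39066185,  0.91924832, -0.045956  ])}
{'time_s': 0.1, 'joint_pos': array([ 1.29399222e+00,  3.14121526e-01, -4.79866798e-02,  1.21021942e+00,
       -3.53779925e-06,  1.57079997e+00]), 'qvel': array([ 0.00061544, -0.00158455,  0.00267946, -0.0017336 ,  0.0001417 ,
        0.00045915]), 'effort': array([-5.16546297e-04, -5.40769386e+01,  3.40540409e+01,  1.12382462e-02,
       -7.25266545e-05,  6.61944185e-06]), 'ee_pos': array([0.1638324 , 0.57667293, 0.2475377 ]), 'tool_rot': array([ 1.37962385e-01,  9.90437173e-01, -7.58570930e-04, -1.03875917e-04]), 'wrist_force': array([ 0.80323346, -0.13966111,  0.37127697]), 'ft_torque': array([0.01535447, 0.03045385, 0.00736533]), 'grasp_force': 0.0, 'grip_width': 0.08556758998451575} 0.017
```

View pics/top0.png

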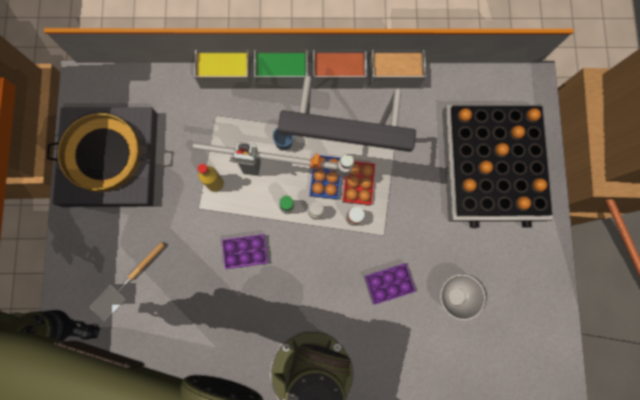

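View pics/side0.png

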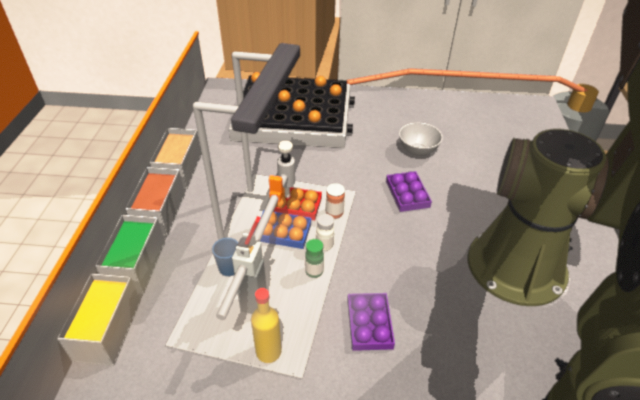

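The candidates for the blue tray are blue (top 326,177), red (359,182) and two purple look-alikes (245,250) and (390,283), so I choose the blue one beside the red. The pump head is at (346,161) in top, the orange fin at (316,159), the red lever at (243,150), the lamp bar from (280,125) to (413,138), and the bottle at (208,178).

```bash
cat > meas.py <<'E'
from h import *
def load(n):
    z=np.load("/tmp/%s.npz"%n); return z["im"],z["d"],z["K"],z["T"]
def ray(u,v,K,T,z):
    r=T[:3,:3]@np.array([(u-K[0,2])/K[0,0],-(v-K[1,2])/K[1,1],-1]); return T[:3,3]+r*(z-T[2,3])/r[2]
if __name__=="__main__":
    im,d,K,T=load("top"); P=cloud(d,K,T); hsv=cv2.cvtColor(im,cv2.COLOR_RGB2HSV)
    t=P[300:330,200:300].reshape(-1,3); print("table z",np.median(P[215:240,150:200,2]))
    box=np.zeros(d.shape,bool); box[110:240,185:405]=1
    pl=box&(np.abs(P[...,2]-.008)<.006)&(hsv[...,1]<60)&(hsv[...,2]>165)
    pl=cv2.morphologyEx(pl.astype(np.uint8),cv2.MORPH_OPEN,np.ones((3,3)))
    pts=P[pl>0]; xy=pts[:,:2].astype(np.float32); print("plate",len(xy),np.median(pts[:,2]))
    rc=cv2.minAreaRect(xy); print(rc); print(cv2.boxPoints(rc))
    def rep(nm,m):
        q=P[m]; print(nm,len(q),q.mean(0).round(4) if len(q) else 0,q.min(0).round(3),q.max(0).round(3))
    H,S,V=hsv[...,0],hsv[...,1],hsv[...,2]
    roi=np.zeros(d.shape,bool); roi[150:210,300:335]=1
    rep("blue",roi&(H>105)&(H<125)&(S>120))
    roi[:]=0; roi[150:215,330:382]=1
    rep("red",roi&((H<6)|(H>174))&(S>150))
    rep("head",roi&(P[...,2]>.235)&(P[...,2]<.28))
    roi[:]=0; roi[145:175,300:330]=1
    rep("fin",roi&(P[...,2]>.19)&(P[...,2]<.25))
    roi[:]=0; roi[130:175,225:262]=1
    rep("leverred",roi&((H<8)|(H>172))&(S>120))
    roi[:]=0; roi[100:155,270:420]=1
    m=roi&(P[...,2]>.38)&(P[...,2]<.46); rep("lamp",m); r=cv2.minAreaRect(P[m][:,:2].astype(np.float32)); print(r)
    for a in (-.2,0,.2):pass
    # tube
    m=np.zeros(d.shape,bool); m[135:170,190:335]=1; m&=(P[...,2]>.16)&(P[...,2]<.19); rep("tube",m)
    q=P[m][:,:2]; print("tubefit",cv2.fitLine(q.astype(np.float32),cv2.DIST_HUBER,0,.001,.001).ravel())
    # red bottle etc
    out=np.hstack([cv2.resize(im[120:220,190:390],None,fx=4,fy=4,interpolation=cv2.INTER_CUBIC)])
    im2,*_=load("side"); out2=cv2.resize(im2[130:280,190:360],None,fx=3.3,fy=3.3,interpolation=cv2.INTER_CUBIC)
    cv2.imwrite("pics/c_top.png",out[:,:,::-1]); cv2.imwrite("pics/c_side.png",out2[:,:,::-1])
E
python3 meas.py
```

```text
table z 7.270322114472094e-05
plate 6742 0.007963470204951695
((0.5864216685295105, 0.038292139768600464), (0.5685928463935852, 0.29652997851371765), 81.21426391601562)
[[ 0.39647296 -0.22002251]
 [ 0.68952364 -0.26531446]
 [ 0.7763704   0.29660678]
 [ 0.4833197   0.34189874]]
blue 60 [ 0.5308 -0.0395  0.0418] [ 0.25  -0.073  0.003] [0.637 0.029 1.489]
red 293 [ 0.5437 -0.1508  0.0268] [ 0.25  -0.194  0.001] [0.62  0.029 1.489]
head 135 [ 0.5679 -0.0894  0.2541] [ 0.552 -0.105  0.24 ] [ 0.587 -0.074  0.259]
fin 78 [ 0.5772 -0.0105  0.2159] [ 0.565 -0.037  0.19 ] [0.594 0.028 0.229]
leverred 23 [0.5881 0.1817 0.2773] [0.579 0.176 0.243] [0.602 0.188 0.3  ]
lamp 3518 [ 0.5937 -0.0769  0.4325] [ 0.546 -0.229  0.407] [0.668 0.082 0.442]
((0.6245203614234924, -0.07834772765636444), (0.3100028336048126, 0.11703503131866455), 82.16792297363281)
tube 837 [0.5986 0.1277 0.1815] [ 0.564 -0.063  0.161] [0.639 0.325 0.19 ]
tubefit [0.14680997 0.9891647  0.598613   0.12770876]
```

View pics/c_top.png

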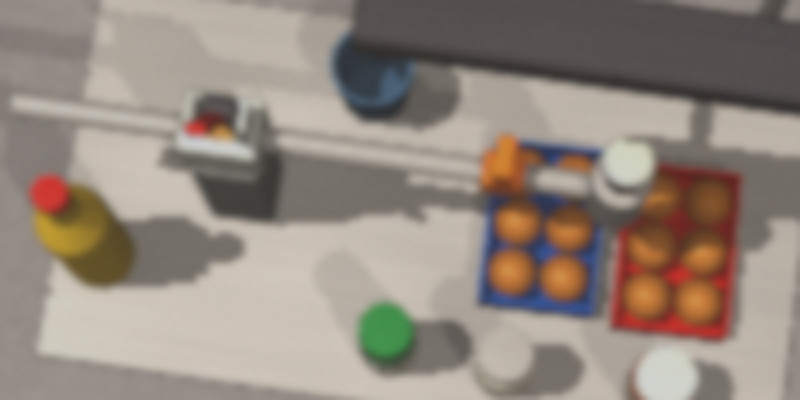

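The crop shows the blue tray at crop (480–610, 135–315) with balls in it, the red tray to its right, the fin at (503,165), the head at (628,162) and the lever tip at (195–225,130). The blue tray choice is confirmed. Next I refine the tray centre and lever.

```bash
cat > m2.py <<'E'
from meas import *
im,d,K,T=load("top"); hsv=cv2.cvtColor(im,cv2.COLOR_RGB2HSV);H,S,V=[hsv[...,i].astype(int) for i in range(3)]
P=cloud(d,K,T)
def tray(m,nm,K=K,T=T):
    m=cv2.morphologyEx(m.astype(np.uint8),cv2.MORPH_CLOSE,np.ones((3,3)))
    n,l,st,_=cv2.connectedComponentsWithStats(m); k=1+np.argmax(st[1:,4])
    v,u=np.nonzero(l==k); q=np.array([ray(a,b,K,T,.032)[:2] for a,b in zip(u,v)],np.float32)
    print(nm,st[k],cv2.minAreaRect(q))
roi=np.zeros(d.shape,bool); roi[148:206,300:348]=1
tray(roi&(H>100)&(H<130)&(S>90),"blue")
roi[:]=0; roi[148:210,338:382]=1
tray(roi&((H<7)|(H>173))&(S>140),"red")
im2,d2,K2,T2=load("side"); h2=cv2.cvtColor(im2,cv2.COLOR_RGB2HSV);H2,S2=h2[...,0].astype(int),h2[...,1].astype(int)
roi[:]=0; roi[205:255,255:318]=1
tray(roi&(H2>100)&(H2<130)&(S2>90),"blue side",K2,T2)
yd=np.array([.148,.989,0]);xd=np.array([.989,-.148,0])
mid=np.array([.583,.022,.008])
ax=mid+.16*yd+[0,0,.206]
for a in (-.7,-.3,0,.3,.7,1.3): 
    tip=ax+.086*(np.sin(a)*xd+np.cos(a)*np.array([0,0,1])); print(a,tip.round(3),proj(tip,K,T).round(0),proj(tip,K2,T2).round(0))
print("axle",proj(ax,K,T),proj(ax,K2,T2))
P2=cloud(d2,K2,T2)
m=np.zeros(d.shape,bool); m[212:275,225:275]=1; m&=((H2<8)|(H2>172))&(S2>120)
q=P2[m]; v,u=np.nonzero(m); print("lever side px",u.min(),u.max(),v.min(),v.max())
o=np.argsort(v)
for i in o[::6]: print(u[i],v[i],((q[i]-mid)@np.array([xd,yd,[0,0,1]]).T).round(3))
for nm,a,b,c,e in(("head",270,300,138,160),("fin",264,288,172,200)):
    s=P2[c:e,a:b].reshape(-1,3); s=s[(s[:,2]>.2)&(s[:,2]<.27)&(abs(s[:,0]-.57)<.05)];print(nm,len(s),s.min(0),s.max(0),s.mean(0))
E
python3 m2.py
```

```text
blue [310 191  28   8  79] ((0.5186432600021362, -0.03999652341008186), (0.08183560520410538, 0.018641581758856773), 87.57079315185547)
red [343 162  31  43 283] ((0.5562092065811157, -0.14738613367080688), (0.0856209322810173, 0.12676718831062317), 83.06521606445312)
blue side [276 219  34  29 222] ((0.5475587248802185, -0.03389594331383705), (0.09841696918010712, 0.06641656905412674), 82.41791534423828)
-0.7 [0.552 0.188 0.28 ] [[237. 164.]] [[273. 227.]]
-0.3 [0.582 0.184 0.296] [[239. 151.]] [[257. 218.]]
0 [0.607 0.18  0.3  ] [[240. 141.]] [[244. 214.]]
0.3 [0.632 0.176 0.296] [[242. 132.]] [[231. 213.]]
0.7 [0.661 0.172 0.28 ] [[245. 122.]] [[217. 216.]]
1.3 [0.689 0.168 0.237] [[248. 118.]] [[207. 229.]]
axle [[243.95680071 150.11172775]] [[247.96842833 244.83353232]]
lever side px 245 259 217 243
257 217 [-0.024  0.158  0.288]
259 218 [-0.029  0.159  0.288]
256 220 [-0.025  0.167  0.289]
258 221 [-0.029  0.167  0.288]
256 223 [-0.026  0.169  0.283]
254 225 [-0.021  0.168  0.275]
252 227 [-0.016  0.167  0.269]
254 228 [-0.02   0.167  0.267]
253 230 [-0.018  0.168  0.261]
252 232 [-0.015  0.168  0.255]
249 235 [-0.009  0.17   0.247]
249 237 [-0.008  0.167  0.239]
248 239 [-0.006  0.169  0.234]
247 241 [-0.003  0.168  0.227]
245 243 [0.002 0.168 0.22 ]
head 228 [ 0.55340808 -0.10618592  0.2085154 ] [ 0.59153883 -0.07205539  0.26254062] [ 0.5702617  -0.08739015  0.24372391]
fin 167 [ 0.56724779 -0.01976687  0.20006865] [ 5.97586679e-01 -5.87910056e-04  2.28998855e-01] [ 0.58156369 -0.00718385  0.21707462]
```

View pics/c_side.png

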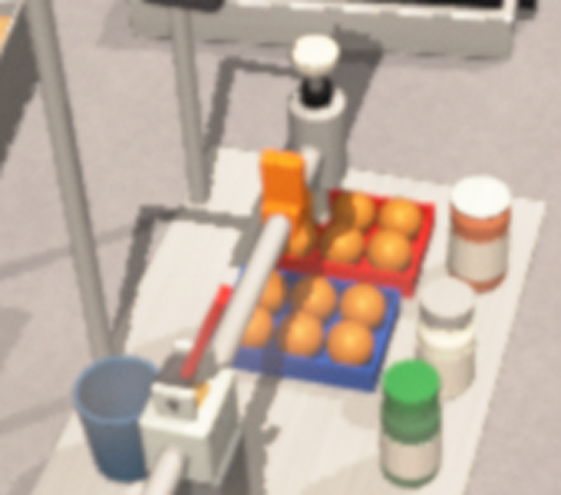

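```bash
cat > m3.py <<'E'
from meas import *
for n,(a,b,c,e) in (("top",(150,204,304,346)),("side",(205,255,255,318))):
    im,d,K,T=load(n); I=im.astype(int); roi=np.zeros(d.shape,bool); roi[a:b,c:e]=1
    m=roi&(I[...,2]>I[...,0]+12)&(I[...,2]>I[...,1]+5)
    v,u=np.nonzero(m)
    for z in(.032,.008):
        q=np.array([ray(x,y,K,T,z)[:2] for x,y in zip(u,v)],np.float32); print(n,len(q),z,cv2.minAreaRect(q))
        # station-aligned extents
        xd=np.array([.989,-.148]);yd=np.array([.148,.989]); r=(q-[.583,.022])@np.array([xd,yd]).T; print(np.percentile(r,[1,99],axis=0).round(4), r.min(0),r.max(0))
    M=np.kron(m[a-5:b+5,c-5:e+5],np.ones((6,6)))*255; cv2.imwrite("pics/m_%s.png"%n,np.hstack([M]).astype(np.uint8))
    print("\n".join("".join(".#"[int(x)] for x in r) for r in m[a:b,c:e]))
E
python3 m3.py
```

```text
top 336 0.032 ((0.5754454135894775, -0.04701916128396988), (0.09145655483007431, 0.13143539428710938), 82.82840728759766)
[[-0.0627 -0.1154]
 [ 0.068  -0.0245]] [-0.06356562 -0.1161196 ] [ 0.06887319 -0.02364596]
top 336 0.008 ((0.5807998776435852, -0.04826343432068825), (0.09296254068613052, 0.13359969854354858), 82.82840728759766)
[[-0.0583 -0.1166]
 [ 0.0745 -0.0242]] [-0.05917773 -0.11732739] [ 0.07544191 -0.02333102]
..........................................
..........................................
..........................................
..........................................
..........................................
.................####.....................
..................#############...........
.....................################.....
......................#####.....####......
......................####................
.......................##.................
..........................................
..........................................
..........................................
..........................................
.............................
[... 4574 characters left out ...]
..................#############################.............
...........................######################..............
................................#################..............
......................................###########..............
............................................#####..............
...............................................................
...............................................................
...............................................................
...............................................................
...............................................................
...............................................................
```

```bash
cat > m4.py <<'E'
from meas import *
im,d,K,T=load("top");im2,d2,K2,T2=load("side")
S=np.array([[.989,-.148],[.148,.989]]);mid=np.array([.583,.022])
for I,D,k,t,b in((im,d,K,T,(160,180,192,212)),(im2,d2,K2,T2,(286,302,252,274))):
    h=cv2.cvtColor(I,cv2.COLOR_RGB2HSV); m=np.zeros(D.shape,bool); m[b[0]:b[1],b[2]:b[3]]=1
    m&=((h[...,0]<8)|(h[...,0]>172))&(h[...,1]>150); v,u=np.nonzero(m)
    p=ray(u.mean(),v.mean(),k,t,.205); print("cap",len(u),p,S@(p[:2]-mid))
P=cloud(d,K,T); q=P[(P[...,2]>.02)&(P[...,2]<.2)&(P[...,1]>.2)&(P[...,1]<.36)&(P[...,0]>.45)&(P[...,0]<.75)]
r=(q[:,:2]-mid)@S.T; b=r[:,0]<-.02; print("bottle body",r[b].min(0),r[b].max(0))
# arm width near start pose
P2=cloud(d2,K2,T2)
for PP in(P,P2):
  for z in np.arange(.3,.75,.05):
    a=PP[(abs(PP[...,2]-z)<.02)&(PP[...,1]>.4)]
    if len(a)>5: print(z.round(2),len(a),np.percentile(a,[2,98],axis=0).round(3)[:,:2].tolist())
# start->tube grip moves
for nm,st,z in(("tubegrip",(0,.25),.173),("lever pre",(-.075,.16),.274)):
    w=mid+S.T@np.array(st); print(nm,w,z)
E
python3 m4.py
```

```text
cap 65 [0.55941656 0.29198913 0.205     ] [-0.06328242  0.2635289 ]
cap 107 [0.56192143 0.28571602 0.205     ] [-0.05987668  0.25769552]
bottle body [-0.09175632  0.17682004] [-0.02021378  0.28833755]
0.3 163 [[0.132, 0.503], [0.171, 0.552]]
0.35 262 [[0.134, 0.508], [0.194, 0.557]]
0.4 304 [[0.141, 0.539], [0.199, 0.577]]
0.45 255 [[0.15, 0.539], [0.2, 0.578]]
0.5 194 [[0.159, 0.539], [0.199, 0.573]]
0.55 192 [[0.166, 0.524], [0.205, 0.576]]
0.6 191 [[0.173, 0.525], [0.198, 0.556]]
0.65 17 [[0.189, 0.497], [0.196, 0.521]]
0.7 116 [[0.174, 0.408], [0.191, 0.501]]
0.45 98 [[0.188, 0.548], [0.2, 0.569]]
0.5 539 [[0.191, 0.539], [0.203, 0.588]]
0.55 896 [[0.193, 0.529], [0.217, 0.615]]
0.6 3485 [[0.187, 0.53], [0.215, 0.618]]
0.65 930 [[0.193, 0.505], [0.22, 0.609]]
0.7 2047 [[0.176, 0.413], [0.223, 0.602]]
tubegrip [0.62    0.26925] 0.173
lever pre [0.532505 0.19134 ] 0.274
```

{"op": "jog_arm", "data": {
  "deltas": [
    [[0,0,-0.01,6.887,0],[0,0,-0.01,6.887,0],[0,0,-0.01,6.887,0],[0,0,-0.01,6.887,0],[0,0,-0.01,6.887,0],[0,0,-0.01,6.887,0],[0,0,-0.01,6.887,0],[0,0,-0.01,6.887,0],[0,0,-0.01,6.887,0],[0,0,-0.01,6.887,0],[0,0,-0.01,6.887,0],[0,0,-0.01,6.887,0]]
  ],
  "grip_force": 30
}}

```text
time_s: 1.1
ee_pos: [0.1639, 0.5769, 0.3683]
tool_rot: [0.76, 0.65, -0.0, 0.0]
wrist_force: [0.3, -0.4, -0.5]
grip_width: 0.0425
grasp_force: 0.0
```

{"op": "jog_arm", "data": {
  "deltas": [
    [[-0.0166,0.031,0,0,0],[-0.0166,0.031,0,0,0],[-0.0166,0.031,0,0,0],[-0.0166,0.031,0,0,0],[-0.0166,0.031,0,0,0],[-0.0166,0.031,0,0,0],[-0.0166,0.031,0,0,0],[-0.0166,0.031,0,0,0],[-0.0166,0.031,0,0,0],[-0.0166,0.031,0,0,0],[-0.0166,0.031,0,0,0],[-0.0166,0.031,0,0,0],[-0.0166,0.031,0,0,0],[-0.0166,0.031,0,0,0],[-0.0166,0.031,0,0,0],[-0.0166,0.031,0,0,0],[0,0,0,0,0],[0,0,0,0,0]]
  ]
}}

```text
time_s: 2.6
ee_pos: [0.6162, 0.2396, 0.3668]
tool_rot: [0.759, 0.652, -0.001, -0.0]
wrist_force: [-0.8, 0.7, -0.2]
grip_width: 0.0423
grasp_force: 0.0
```

```bash
python3 - <<'E'
from h import *
im,d,K,T=snap("wrist","w1.png"); P=cloud(d,K,T)
S=np.array([[.989,-.148],[.148,.989]]);mid=np.array([.583,.022])
m=(d>0)&(P[...,2]>.15)&(P[...,2]<.195); q=P[m]; r=(q[:,:2]-mid)@S.T
b=(abs(r[:,0])<.03)&(r[:,1]>.2)&(r[:,1]<.3)
for y in np.arange(.2,.32,.02):
    s=b&(abs(r[:,1]-y)<.008)
    if s.sum(): print(y.round(2),s.sum(),np.percentile(r[s,0],[5,50,95]).round(4),q[s][:,2].max())
print(robot.read_state()["ee_pos"], T[:3,3])
E
```

```text
0.2 114 [-0.0032  0.0047  0.0127] 0.1854744581954919
0.22 254 [-0.0031  0.0042  0.0126] 0.185459593001641
0.24 281 [-0.004   0.0042  0.0135] 0.18543630843225511
0.26 291 [-0.0038  0.0052  0.0133] 0.18525324014472605
0.28 305 [-0.0037  0.0042  0.0131] 0.18550242506550585
0.3 161 [-0.0026  0.0052  0.013 ] 0.18565361630675642
[0.61528473 0.2406632  0.36732259] [0.62713178 0.30834813 0.49225188]
```

View pics/w1.png

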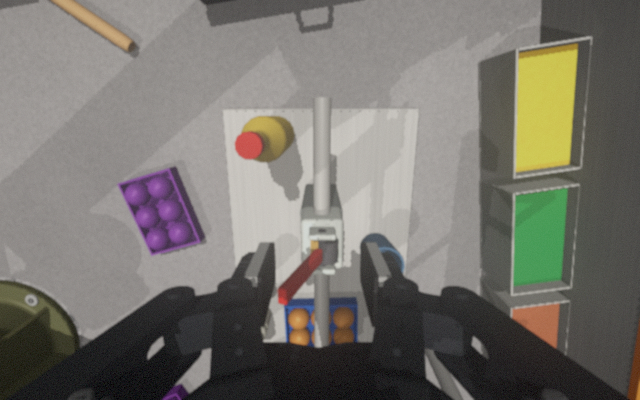

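The view shows the tube running from (322,100) to (322,340), with the bottle at (262,140) well clear to the left and the open lever at (300,275). The tube is about 4 mm to the +x side of the TCP. I shift by that, descend and grip.

{"op": "jog_arm", "data": {
  "deltas": [
    [[0.002,0.004,0.025,0,0],[0,0,0.035,0,0],[0,0,0.035,0,0],[0,0,0.035,0,0],[0,0,0.03,0,0],[0,0,0.02,0,0],[0,0,0.013,0,0],[0,0,0,0,0],[0,0,0,0,0.5],[0,0,0,0,1],[0,0,0,0,1],[0,0,0,0,1],[0,0,0,0,1]]
  ]
}}

```text
time_s: 3.73
ee_pos: [0.6206, 0.2433, 0.177]
tool_rot: [0.758, 0.653, 0.002, 0.0]
wrist_force: [1.7, 2.4, 2.3]
grip_width: 0.0168
grasp_force: 30.9
```

{"op": "jog_arm", "data": {
  "deltas": [
    [[0.002,0,0,0,1],[0.004,0,0,0,1],[0.005,0,0,0,1],[0.005,0,0,0,1],[0.005,0,0,0,1],[0.005,0,0,0,1],[0.005,0,0,0,1],[0.005,0,0,0,1],[0.004,0,0,0,1],[0.0015,0,0,0,1],[0,0,0,0,1],[0,0,0,0,1],[0,0,0,0,1]]
  ],
  "grip_force": 60
}}

```text
time_s: 4.82
ee_pos: [0.6267, 0.2837, 0.1771]
tool_rot: [0.758, 0.653, 0.001, 0.001]
wrist_force: [1.7, -0.0, 6.1]
grip_width: 0.0163
grasp_force: 58.5
```

```bash
cat > nz.py <<'E'
from meas import *
S=np.array([[.989,-.148],[.148,.989]]);mid=np.array([.583,.022])
im,d,K,T=snap("top","t2.png"); P=cloud(d,K,T)
m=np.zeros(d.shape,bool); m[145:185,315:360]=1; m&=(P[...,2]>.235)&(P[...,2]<.28); q=P[m]
print("top head",len(q),((q[:,:2]-mid)@S.T).mean(0),((q[:,:2]-mid)@S.T).min(0),((q[:,:2]-mid)@S.T).max(0))
im,d,K,T=snap("side","s2.png"); P=cloud(d,K,T)
r=(P[...,:2]-mid)@S.T
m=(P[...,2]>.245)&(P[...,2]<.27)&(abs(r[...,0])<.03)&(r[...,1]<-.03)&(r[...,1]>-.14)
print("side head",m.sum(),r[m].mean(0),r[m].min(0),r[m].max(0))
I=im.astype(int);m=(I[...,0]>200)&(I[...,1]>80)&(I[...,1]<150)&(I[...,2]<60)&(P[...,2]>.2)&(P[...,2]<.24)
print("fin",m.sum(),r[m].mean(0),r[m].min(0),r[m].max(0))
# blue tray again
for n,(a,b,c,e) in (("top",(150,204,304,346)),("side",(205,255,255,318))):
    im,d,K,T=load(n);I=im.astype(int); roi=np.zeros(d.shape,bool); roi[a:b,c:e]=1
    mm=roi&(I[...,2]>I[...,0]+12)&(I[...,2]>I[...,1]+5); v,u=np.nonzero(mm)
    q=np.array([ray(x,y,K,T,.032)[:2] for x,y in zip(u,v)]); print(n,np.percentile((q-mid)@S.T,[1,99],axis=0).round(4).tolist())
E
python3 nz.py
```

```text
top head 134 [ 0.00133667 -0.07187789] [-0.01424053 -0.08855284] [ 0.0188074  -0.05618036]
side head 157 [ 0.003535   -0.06786909] [-0.01189885 -0.08765874] [ 0.02155727 -0.05380159]
fin 290 [0.31331911 0.16625163] [-0.0089773  -0.25020282] [0.42468768 0.49793886]
top [[-0.0627, -0.114], [0.0673, -0.0248]]
side [[-0.0627, -0.1111], [0.0685, -0.008]]
```

{"op": "jog_arm", "data": {
  "deltas": [
    [[0,0,0,0,0],[0,0,0,0,0],[0,0,0,0,0],[0,0,-0.03,0,0],[0,0,-0.035,0,0],[0,0,-0.035,0,0],[0,0,-0.033,0,0.5],[0,-0.0375,0,0,1],[0,-0.037,0,0,1],[-0.035,0,0,0,1],[-0.035,0,0,0,1],[-0.035,0,0,0,1],[0,0,0.02,0,1],[0,0,0.016,0,1],[0,0,0,0,1],[0,0,0,0,1]]
  ],
  "grip_force": 30
}}

```text
time_s: 6.25
ee_pos: [0.5355, 0.1904, 0.2716]
tool_rot: [0.758, 0.653, -0.001, -0.001]
wrist_force: [-0.1, 0.5, 0.7]
grip_width: -0.0002
grasp_force: 0.0
```

```bash
sed -n 1,9p nz.py > nz1.py; cat >> nz1.py <<'E'
im2=im[100:200,200:360]; cv2.imwrite("pics/l3.png",cv2.resize(im,(640,400))[:,:,::-1])
h=cv2.cvtColor(im,cv2.COLOR_RGB2HSV); L=np.array([[r[...,0],r[...,1]]])
m=np.zeros(d.shape,bool); m[200:275,190:285]=1; m&=((h[...,0]<8)|(h[...,0]>172))&(h[...,1]>120)
q=np.c_[r[m],P[m][:,2]]; v,u=np.nonzero(m); o=np.argsort(v)
print(len(q)); print(np.c_[u,v][o[::8]].tolist()); print(q[o[::8]].round(3).tolist())
p=np.array(robot.read_state()["ee_pos"]); print("tcp st",S@(p[:2]-mid),p[2])
E
sed -i 's/^im,d,K,T=snap("side".*/im,d,K,T=snap("side","s3.png"); P=cloud(d,K,T)/; /^print("side/d' nz1.py; python3 nz1.py
```

```text
top head 134 [ 0.00131396 -0.07187661] [-0.01514638 -0.08840515] [ 0.0186003  -0.05611733]
91
[[257, 217], [257, 219], [256, 221], [256, 223], [256, 225], [252, 228], [253, 230], [251, 233], [248, 236], [249, 238], [249, 240], [245, 243]]
[[-0.024, 0.157, 0.295], [-0.026, 0.164, 0.297], [-0.026, 0.169, 0.297], [-0.025, 0.168, 0.29], [-0.024, 0.167, 0.284], [-0.016, 0.168, 0.275], [-0.017, 0.166, 0.268], [-0.012, 0.165, 0.257], [-0.006, 0.168, 0.25], [-0.007, 0.167, 0.244], [-0.007, 0.168, 0.238], [0.002, 0.168, 0.228]]
tcp st [-0.07090378  0.1603902 ] 0.27303045980134305
```

View pics/s3.png

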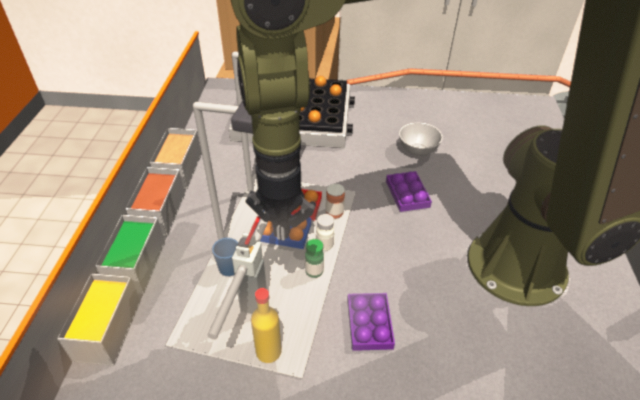

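The side view shows the closed fingertips just behind the lever (255,225) on its −x side, and the tube has shifted with its end at (213,325). I push the lever over.

{"op": "jog_arm", "data": {
  "deltas": [
    [[0,0.01,0,0,1],[0,0.01,0,0,1],[0,0.01,0,0,1],[0,0.01,0,0,1],[0,0.01,0,0,1],[0,0.01,0,0,1],[0,0.01,0,0,1],[0,0.01,0,0,1],[0,0.01,0,0,1]]
  ]
}}

```text
time_s: 7.1
ee_pos: [0.6259, 0.1775, 0.2721]
tool_rot: [0.758, 0.653, -0.0, -0.001]
wrist_force: [-4.1, 0.5, 0.2]
grip_width: 0.0002
grasp_force: 1.5
```

{"op": "jog_arm", "data": {
  "deltas": [
    [[0,0.01,0,0,1],[0,0.01,0,0,1],[0,0.01,0,0,1],[0,0.006,0,0,1],[0,0,0,0,1]]
  ]
}}

```text
time_s: 7.52
ee_pos: [0.6628, 0.1717, 0.2717]
tool_rot: [0.758, 0.652, 0.0, 0.0]
wrist_force: [-0.5, -0.6, -1.1]
grip_width: 0.0003
grasp_force: 0.0
```

{"op": "jog_arm", "data": {
  "deltas": [
    [[0,0,0.006,0,1],[0,0,0.006,0,1],[0,0,0.006,0,1],[0,0,0.003,0,1],[0,0,0,0,1]]
  ]
}}

```text
time_s: 7.93
ee_pos: [0.6603, 0.1721, 0.2511]
tool_rot: [0.757, 0.653, -0.0, -0.0]
wrist_force: [0.6, -0.1, 0.4]
grip_width: -0.0002
grasp_force: 0.1
```

{"op": "jog_arm", "data": {
  "deltas": [
    [[0,0,-0.03,0,1],[0,0,-0.03,0,1],[0,0,-0.02,0,0],[0,-0.041,0,0,-1],[0,-0.041,0,0,-1],[0,-0.041,0,0,-1],[0,0,0,0,-1]]
  ]
}}

```text
time_s: 8.52
ee_pos: [0.5314, 0.1903, 0.3304]
tool_rot: [0.757, 0.654, -0.003, -0.002]
wrist_force: [0.4, 0.2, -0.1]
grip_width: 0.0605
grasp_force: 0.0
```

```bash
sed -i 's/s3.png/s4.png/; s/u,v\]\[o/u,v][o/; s/200:275,190:285/200:275,180:285/' nz1.py; python3 nz1.py; python3 -c "
import cv2;a=cv2.imread('pics/s4.png')[130:290,170:330];cv2.imwrite('pics/s4c.png',cv2.resize(a,(560,560),interpolation=2))"
```

```text
top head 133 [ 0.00138222 -0.07183901] [-0.01497858 -0.08841701] [ 0.01893281 -0.05612037]
302
[[277, 208], [279, 209], [278, 210], [277, 211], [275, 212], [207, 226], [205, 228], [213, 228], [212, 229], [206, 230], [214, 230], [206, 231], [214, 231], [222, 231], [213, 232], [221, 232], [212, 233], [220, 233], [211, 234], [219, 234], [227, 234], [220, 235], [228, 235], [220, 236], [228, 236], [221, 237], [229, 237], [222, 238], [230, 238], [238, 238], [231, 239], [239, 239], [232, 240], [240, 240], [234, 241], [242, 241], [239, 242], [240, 243]]
[[0.037, -0.126, 0.034], [0.034, -0.132, 0.026], [0.036, -0.13, 0.023], [0.039, -0.128, 0.021], [-0.008, 0.016, 0.168], [0.084, 0.156, 0.241], [0.084, 0.164, 0.244], [0.071, 0.157, 0.24], [0.071, 0.161, 0.242], [0.081, 0.167, 0.242], [0.068, 0.159, 0.237], [0.081, 0.168, 0.241], [0.066, 0.163, 0.239], [0.054, 0.155, 0.234], [0.068, 0.164, 0.237], [0.054, 0.158, 0.235], [0.069, 0.167, 0.237], [0.055, 0.162, 0.235], [0.071, 0.168, 0.234], [0.056, 0.165, 0.235], [0.042, 0.158, 0.232], [0.054, 0.165, 0.233], [0.04, 0.159, 0.23], [0.054, 0.166, 0.231], [0.039, 0.161, 0.23], [0.051, 0.168, 0.231], [0.036, 0.164, 0.231], [0.05, 0.167, 0.228], [0.034, 0.164, 0.228], [0.021, 0.157, 0.225], [0.031, 0.166, 0.229], [0.018, 0.158, 0.224], [0.029, 0.166, 0.227], [0.016, 0.159, 0.223], [0.026, 0.165, 0.223], [0.012, 0.158, 0.22], [0.016, 0.164, 0.223], [0.013, 0.167, 0.224]]
tcp st [-0.06969875  0.15991697] 0.3316919080317717
```

View pics/s4c.png

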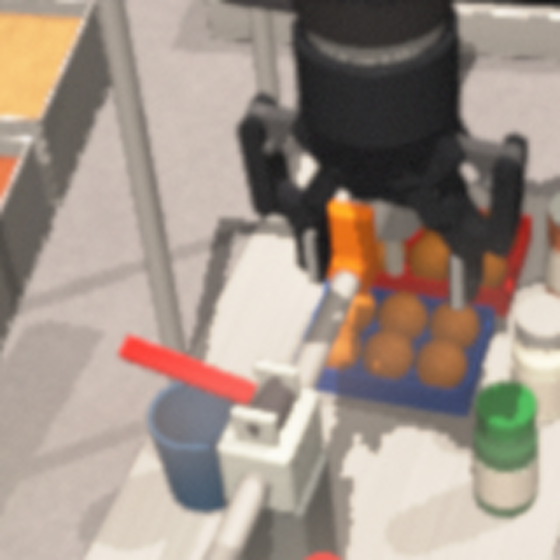

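The lever lies home: about 1.29 rad lean by point slope, blade in the crop from (260,395) to (125,345). Now I traverse low, with the open finger towards the head and the body kept on the robot side of the lamp.

{"op": "jog_arm", "data": {
  "deltas": [
    [[0,0,0.024,0,-1],[0,0,0.023,0,-1],[0,0,0,0,-1],[-0.02,0,0,0,-1],[-0.029,0,0,0,-1],[-0.029,0,0,0,-1],[-0.029,0,0,0,-1],[-0.029,0,0,0,-1],[-0.029,0,0,0,-1],[-0.029,0,0,0,-1],[-0.02,0,0,0,-1],[-0.017,0,0,0,-1],[0,0.004,0,0,-1],[0,0.004,0,0,-1],[0,0,0,0,-1]]
  ]
}}

```text
time_s: 9.87
ee_pos: [0.5148, -0.0393, 0.2849]
tool_rot: [0.758, 0.653, 0.001, 0.0]
wrist_force: [0.5, 0.3, -0.4]
grip_width: 0.0854
grasp_force: 0.0
```

```bash
python3 - <<'E'
from meas import *
S=np.array([[.989,-.148],[.148,.989]]);mid=np.array([.583,.022])
p=robot.read_state(); print(S@(p["ee_pos"][:2]-mid),p["ee_pos"][2],p["grip_width"],p["wrist_force"])
im,d,K,T=snap("side"); P=cloud(d,K,T); r=(P[...,:2]-mid)@S.T
a=im[60:240,200:360]; cv2.imwrite("pics/s5.png",cv2.resize(a,(533,600),interpolation=2)[:,:,::-1])
z=P[...,2]; near=(abs(r[...,1]+.07)<.06)
for lo in np.arange(.24,.40,.015):
    m=near&(z>lo)&(z<lo+.015)&(abs(r[...,0])<.2)
    if m.sum(): print(lo.round(3),m.sum(),np.percentile(r[m,0],[0,5,50,95,100]).round(3))
E
```

```text
[-0.05832464 -0.07075261] 0.2848660407790456 0.08537234709588869 [ 0.46302911  0.30457991 -0.38470976]
0.24 43 [-0.012 -0.01   0.001  0.017  0.021]
0.255 111 [-0.012 -0.009  0.004  0.018  0.02 ]
0.27 2 [-0.106 -0.101 -0.06  -0.019 -0.014]
0.285 72 [-0.114 -0.112 -0.015 -0.005 -0.002]
0.3 85 [-0.114 -0.113 -0.016 -0.004 -0.002]
0.315 93 [-0.12  -0.115 -0.015  0.001  0.007]
0.33 285 [-0.132 -0.13  -0.095  0.011  0.016]
0.345 345 [-0.13  -0.128 -0.069  0.008  0.012]
0.36 329 [-0.129 -0.127 -0.06   0.007  0.013]
0.375 467 [-0.127 -0.125 -0.071  0.004  0.009]
0.39 98 [-0.096 -0.095 -0.073 -0.026  0.004]
```

View pics/s5.png

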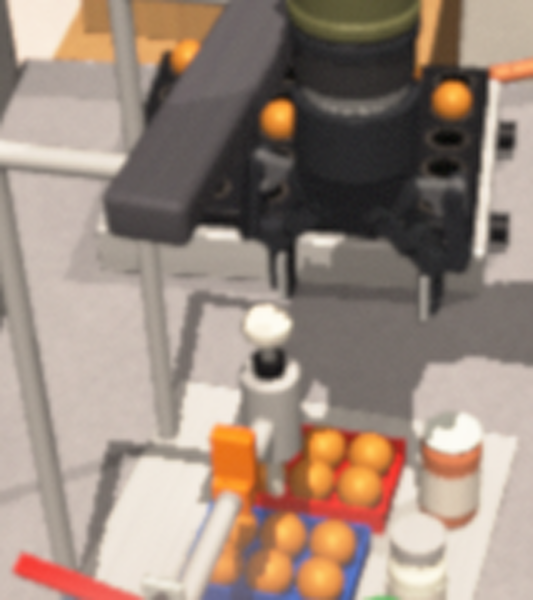

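The right finger (crop 285,270) hangs over the robot-side edge of the head (268,325), and the body is clear of the lamp bar. Press down.

{"op": "jog_arm", "data": {
  "deltas": [
    [[0,0,0.01,0,-1],[0,0,0.01,0,-1],[0,0,0.008,0,-1],[0,0,0.006,0,-1],[0,0,0.005,0,-1],[0,0,0,0,-1]]
  ]
}}

```text
time_s: 10.42
ee_pos: [0.5131, -0.0388, 0.2446]
tool_rot: [0.757, 0.653, 0.0, -0.0]
wrist_force: [0.7, 2.5, 6.6]
grip_width: 0.0855
grasp_force: 3.1
```

{"op": "jog_arm", "data": {
  "deltas": [
    [[0,0,0.003,0,-1],[0,0,0.002,0,-1],[0,0,0,0,-1]]
  ]
}}

```text
time_s: 10.67
ee_pos: [0.5132, -0.0387, 0.2406]
tool_rot: [0.757, 0.653, 0.001, -0.0]
wrist_force: [-1.1, 1.6, 7.0]
grip_width: 0.0851
grasp_force: 3.7
```

{"op": "jog_arm", "data": {
  "deltas": [
    [[0,0,0.002,0,-1],[0,0,0.001,0,-1],[0,0,0,0,-1]]
  ]
}}

```text
time_s: 10.92
ee_pos: [0.5132, -0.0388, 0.2379]
tool_rot: [0.757, 0.653, 0.001, -0.0]
wrist_force: [-2.5, 1.2, 7.7]
grip_width: 0.0852
grasp_force: 4.1
```

{"op": "jog_arm", "data": {
  "deltas": [
    [[0,0,0.002,0,-1],[0,0,0.001,0,-1],[0,0,0,0,-1]]
  ]
}}

```text
time_s: 11.17
ee_pos: [0.5133, -0.0388, 0.2361]
tool_rot: [0.757, 0.653, 0.001, 0.0]
wrist_force: [-5.3, 2.4, 15.1]
grip_width: 0.0855
grasp_force: 7.4
```

{"op": "jog_arm", "data": {
  "deltas": [
    [[0,0,0.002,0,-1],[0,0,0.001,0,-1],[0,0,0,0,-1]]
  ]
}}

```text
time_s: 11.42
ee_pos: [0.5136, -0.0388, 0.2355]
tool_rot: [0.757, 0.653, 0.002, 0.001]
wrist_force: [-13.5, 2.9, 29.7]
grip_width: 0.0851
grasp_force: 15.2
```

Hard stop reached (force jumped from 8 to 30 N). Rise straight up and withdraw toward the robot.

{"op": "jog_arm", "data": {
  "deltas": [
    [[0,0,-0.005,0,-1],[0,0,-0.01,0,-1],[0,0,-0.015,0,-1],[0,0,-0.015,0,-1],[0,-0.02,0,0,-1],[0,-0.03,0,0,-1],[0,-0.03,0,0,-1],[0,-0.03,-0.02,0,-1],[0,0,-0.04,0,-1],[0,0,0,0,-1],[0,0,0,0,-1]]
  ]
}}

```text
time_s: 12.33
ee_pos: [0.4048, -0.0231, 0.3379]
tool_rot: [0.758, 0.653, 0.001, 0.001]
wrist_force: [0.1, -0.4, -1.3]
grip_width: 0.0851
grasp_force: 0.0
```

```bash
sed -i 's/s4.png/s6.png/' nz1.py; python3 nz1.py; python3 - <<'E'
from meas import *
S=np.array([[.989,-.148],[.148,.989]]);mid=np.array([.583,.022])
im,d,K,T=load("top");P=cloud(d,K,T);m=np.zeros(d.shape,bool); m[145:185,315:360]=1; m&=(P[...,2]>.235)&(P[...,2]<.28);print("head z",np.median(P[m][:,2]))
I=im.astype(int); roi=np.zeros(d.shape,bool); roi[150:204,304:346]=1
mm=roi&(I[...,2]>I[...,0]+12)&(I[...,2]>I[...,1]+5); v,u=np.nonzero(mm)
q=np.array([ray(x,y,K,T,.032)[:2] for x,y in zip(u,v)]); print("tray",np.percentile((q-mid)@S.T,[1,99],axis=0).round(4).tolist())
E
```

```text
head z nannz1.py:5: RuntimeWarning: Mean of empty slice.
  print("top head",len(q),((q[:,:2]-mid)@S.T).mean(0),((q[:,:2]-mid)@S.T).min(0),((q[:,:2]-mid)@S.T).max(0))
  ret = um.true_divide(
Traceback (most recent call last):
  File "nz1.py", line 5, in <module>
    print("top head",len(q),((q[:,:2]-mid)@S.T).mean(0),((q[:,:2]-mid)@S.T).min(0),((q[:,:2]-mid)@S.T).max(0))
                                                        ~~~~~~~~~~~~~~~~~~~~~~~^^^
ValueError: zero-size array to reduction operation minimum which has no identity
  return _methods._mean(a, axis=axis, dtype=dtype,
  ret = ret.dtype.type(ret / rcount)
Traceback (most recent call last):
ValueError: operands could not be broadcast together with shapes (0,) (2,)
```

Arm blocks the top view; check from the side.

```bash
python3 - <<'E'
from meas import *
S=np.array([[.989,-.148],[.148,.989]]);mid=np.array([.583,.022])
im,d,K,T=snap("side","s6.png");P=cloud(d,K,T);r=(P[...,:2]-mid)@S.T
m=(P[...,2]>.225)&(P[...,2]<.275)&(abs(r[...,0])<.03)&(r[...,1]<-.03)&(r[...,1]>-.14)&(im.min(-1)>150)
print("head",m.sum(),r[m].mean(0),np.percentile(P[m][:,2],[50,95]))
h=cv2.cvtColor(im,cv2.COLOR_RGB2HSV); l=((h[...,0]<8)|(h[...,0]>172))&(h[...,1]>120)&(abs(r[...,1]-.158)<.008)&(P[...,2]>.215)&(P[...,2]<.31)&(abs(r[...,0])<.1)
print("lever slope",l.sum(),np.polyfit(r[l][:,0],P[l][:,2],1))
I=im.astype(int); roi=np.zeros(d.shape,bool); roi[205:255,255:318]=1
mm=roi&(I[...,2]>I[...,0]+12)&(I[...,2]>I[...,1]+5); v,u=np.nonzero(mm)
q=np.array([ray(x,y,K,T,.032)[:2] for x,y in zip(u,v)]); print("tray",np.percentile((q-mid)@S.T,[1,99],axis=0).round(4).tolist())
robot.job_done()
E
```

```text
head 147 [ 0.00400567 -0.06858561] [0.25698341 0.25967547]
lever slope 172 [0.27041308 0.21909522]
tray [[-0.0624, -0.1133], [0.0699, -0.0079]]
the job is handed in; nothing more can be done
```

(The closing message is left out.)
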